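# Set the tracing light box to its third click

## Robot

A 6-joint arm with a two-finger parallel gripper is mounted at the origin on the work surface. World frame = base frame: x ahead of the robot, y to its left, z up, the work surface at z = 0. Lengths are in m, angles in rad, forces in N, time in s.
With the tool pointing down it reaches from about 0.4 to 0.925 m from the base axis. Payload 3.4 kg.
Tool frame: the origin (TCP) lies between the finger pads; the fingertips stand 22 mm ahead of it and the grasp point (between the pads) lies 3 mm ahead of it; z points along the fingers, y is the line along which they close (so a half turn about z gives the same grasp; the last joint's range is limited). The gripper opens to 85 mm and grips with 20 to 120 N. Pads are 22 mm wide; open, the fingers measure 114 mm over their backs; the gripper's body (76 mm by 85 mm) begins 54 mm behind the grasp point. The pads swing forward as they close: fully open they stand 13 mm farther back than shut.
Start: joints at [1.169, 0.307, 1.506, -0, 1.328, -0.073], TCP at [0.185, 0.544, 0.225] pointing down, gripper open.
Joint ranges: [-3.12, 3.12], [-1.05, 2.28], [0.14, 2.33], [-1.42, 4.57], [0.1, 2.73], [-2.68, 2.68]. Speed limits (rad/s): [2.57, 2.57, 3.14, 3.14, 3.14, 3.14].

## Interface

Orientations are given as a unit quaternion [w, x, y, z].
In Python, from cell import sensors, optics, r gives the robot as it stands. The module is installed in compiled form; this text tells all that it offers.
- The arm moves only by the tool jog_arm, never from a script. Its argument "motion" is a list of rows, each a list of 2 entries, a list of its own where there are three numbers: the shift along the world's x, y, z in m, then the turn, a rotation vector about the world's x, y, z in degrees. A call has 1 to 12 rows; each row shifts and turns the commanded pose from where the row before left it; what a row does not reach is not made up. A row lasts 1/8 s, in which the tool goes at most 62.5 mm and 10.7 degrees, less where a joint would pass 70% of its speed; a pose out of reach is approached as far as the arm can. A call with a gripper value outside its range is refused whole. "hand" is the finger opening in m, from 0 to 0.0854, set as the call begins (left out, the last holds). The fingers move at their own pace and stop on an object; the grip force is fixed at half the most. Time passes only in rows, so rows that do not move let the fingers close. It gives the time, the measured TCP pose, the force, the opening and the grip force at its end, in the units of the state.
- sensors.read_state(): the state, without advancing time (a new reading comes with each control period).
- optics.grab_frame(name): name is "side" or "top" or "wrist"; returns a dict with "frame" (420x560x3 uint8, red, green, blue), "fx", "fy", "cx", "cy" (pixels), "D" ([k1, k2, p1, p2, k3] as OpenCV has them; the pictures are not rectified), "extrinsics" (4x4, takes a point from camera to world coordinates). Camera axes: x right, y down, z forward; pixel columns grow to the right and rows downward; lengths in m; the calibration is good to about 2 mm. A picture is of the moment at which its call begins. There is no depth.
- r.finish_job(): hands the job in; it is judged then, once.
The state is a dict: "clock": time; "joint_pos": joint angles; "joint_velocities": joint speeds; "joint_efforts": joint torques, N m; "tool_pos": TCP position; "tcp_rot": TCP orientation; "force": force on the tool from outside, world axes, zero at the start; "moment": the same for the moment, N m; "width": finger opening in m; "grip_force": force on a finger pad.
Only numpy, scipy, OpenCV 4.12 (cv2) and the standard library are available. Lean on these libraries where they do the work, as an engineer would, in place of code of your own. Each camera call takes 0.05 s, during which the arm holds its last target. There are 200 camera calls.

## Task

The tracing light box on the desk has been left at some brightness. With your fingertips, push its tall dimmer lever all the way back to the off end, then push it forward again three clicks and leave it resting in the third click, without ever going on to the fourth. Only push the lever, do not pinch or force it, and leave the low round slider and everything lying about where it is.

Things in the scene. Friction and masses are not known exactly. Their poses are not given: they have to be found in the camera images.
- lightbox: flat aluminium tracing light box, 260 (its x) x 400 (its y) x 45 mm high, fixed to the table; origin: centre of its underside. White panel with a drawing; a black control strip 50 mm wide along its +x edge (away from the robot). On the strip, at x = 95 mm: the dimmer lever's slot, y = -130 (off) to -50 mm, and the low round slider's slot, y = 80 to 130 mm
- dimmer (a joint): dimmer lever, m: 0 at the off end (hard stop), growing along the light box's +y. Clicks every 0.016: off 0, first click 0.016, second 0.032, third 0.048, fourth 0.064, fifth 0.080; a white tick beside each, off has ticks on both sides. Starts in click 1, 2 or 3. About 5-6 N to leave a click, fading to nothing half way; some 3 mm further it snaps by itself into the next and stays
- dimmer_top (a point): centre of the top of the dimmer lever, 81 mm above the table. An upright grey paddle, 32 mm wide across the slot (light box x), 10 mm thick along it (light box y), from 2 to 36 mm above the light box's top; push its broad faces, which look along the slot. The strip is free for at least 45 mm beyond either face (towards -y the light box ends)
- warmth (a joint): position of the low round slider (colour warmth) along its own slot, in m, 0 to 0.05 along the light box's +y, no clicks; starts anywhere and is to be left alone
- warmth_top (a point): centre of the top of the low round slider, a grey disc 22 mm in diameter, 15 mm above the light box's top
- eraser: white block eraser, 22 x 45 x 13 mm, lying on the control strip between the two sliders (origin: centre of underside); leave alone
- ink: ink jar, 44 mm diameter, 55 mm tall, standing on the light box's panel near its +y end (origin: centre of underside); leave alone
- tape: roll of masking tape lying flat on the panel, 76 mm outside diameter, 24 mm high (origin: centre of underside); leave alone
- brush: paint brush 170 mm long, 20 mm thick, lying on the panel (origin: under its middle); leave alone
- brush_mug: dark metal mug of brushes, 90 mm diameter, about 0.21 m tall with the brushes, on the table to the robot's right (origin: centre of underside); leave alone
- pencil_tin: aluminium tin of pencils and brushes, 60 mm diameter, about 0.16 m tall, on the table to the robot's left (origin: centre of underside); leave alone
- varnish: small amber bottle, 54 mm diameter, 100 mm tall, on the table to the robot's right (origin: centre of underside); leave alone
- water_cup: white cup, 72 mm diameter, 75 mm tall, on the table to the robot's left (origin: centre of underside); leave alone

How it is judged:
On the way, in this order (a step that is already met when the one before it is completed fails the run):
1. the dimmer lever is pushed back to the off end (value of joint dimmer below 0.003 m), for 0.1 s.
2. the dimmer lever is in the third click (value of joint dimmer between 0.045 and 0.051 m), for 0.2 s.
At the end, for the whole second after the job is handed in: The dimmer lever rests in the third click (0.048 m from off, within 3 mm); the round slider is within 6 mm and every loose thing within 20 mm of where it was (all of step 2 and velocity of joint dimmer between -0.003 and 0.003 m/s and distance of warmth_top from where it was at the start of the episode below 0.006 m and distance of each of eraser, ink, tape, brush, brush_mug, pencil_tin, varnish, water_cup from where it was at the start of the episode below 0.02 m); the robot touches nothing.
It fails at once if the dimmer lever goes past the third click towards the fourth (beyond 0.058 m from off) (value of joint dimmer above 0.058 m).
It fails at once if the dimmer lever is pinched or forced (over 35 N of finger contact) (contact force between the fingers and dimmer above 35 N).
It fails at once if the low round slider is moved by more than 6 mm (distance of warmth_top from where it was at the start of the episode above 0.006 m).
It fails at once if a thing lying about is lifted or moved by more than 20 mm (distance of any of eraser, ink, tape, brush, brush_mug, pencil_tin, varnish, water_cup from where it was at the start of the episode above 0.02 m).
It also fails if it takes over 54 s, if anything falls off the work surface, if the arm or the gripper's body presses on something with over 40 N, if the wrist force passes 120 N, or if a joint passes its speed limit or range.

## Working session

There is one attempt and no reset: what is moved stays moved. The work goes in short steps, Python scripts to look and compute and a tool call to move; the robot and the scene stay as the last step left them, time stands still between calls to the robot, and variables do not carry over. Pictures are saved under pics/ and viewed, at most 10 in all, crops included, and the job is handed in when it is done.

Besides the shell and the picture viewer there is one more tool, called after "Emit:" by a JSON object that holds its "api" and its "payload", one argument or row to a line. jog_arm: Moves the arm, as the interface text tells. Its arguments: {"type":"object","properties":{"motion":{"type":"array"},"hand":{"type":"number"}},"required":["motion"]}

```bash
mkdir -p pics; cat > h.py <<'E'
import numpy as np, cv2
from cell import sensors, optics, r
def grab(n,f=None):
    d=optics.grab_frame(n)
    if f: cv2.imwrite('pics/'+f,d['frame'][:,:,::-1])
    return d
def K(d): return np.array([[d['fx'],0,d['cx']],[0,d['fy'],d['cy']],[0,0,1.]])
def ray(d,uv):
    p=cv2.undistortPoints(np.array(uv,float).reshape(-1,1,2),K(d),np.array(d['D'],float))[:,0]
    E=np.array(d['extrinsics']); v=np.c_[p,np.ones(len(p))]@E[:3,:3].T
    return E[:3,3],v
def plane(d,uv,z):
    o,v=ray(d,uv); return o+v*((z-o[2])/v[:,2])[:,None]
def proj(d,P):
    E=np.linalg.inv(np.array(d['extrinsics']))
    return cv2.projectPoints(np.array(P,float).reshape(-1,1,3),cv2.Rodrigues(E[:3,:3])[0],E[:3,3],K(d),np.array(d['D'],float))[0][:,0]
E
python3 - <<'E'
from h import *
for n in('top','side'):
    d=grab(n,n+'0.png'); print(n,np.round(d['extrinsics'],3).tolist(),d['fx'])
s=sensors.read_state();print(s['clock'],s['tcp_rot'],s['force'])
E
```

```text
top [[-0.0, -0.989, 0.147, 0.351], [-1.0, 0.002, 0.01, 0.002], [-0.01, -0.147, -0.989, 1.333], [0.0, 0.0, 0.0, 1.0]] 537.920779935843
side [[0.865, -0.393, 0.313, 0.116], [-0.503, -0.669, 0.547, -0.758], [-0.006, -0.63, -0.776, 1.138], [0.0, 0.0, 0.0, 1.0]] 479.41116071793147
0.1 [-2.44041224e-04  1.63166158e-01  9.86598128e-01 -9.37804975e-04] [-0.97211527  0.15505038 -0.35565705]
```

View pics/top0.png

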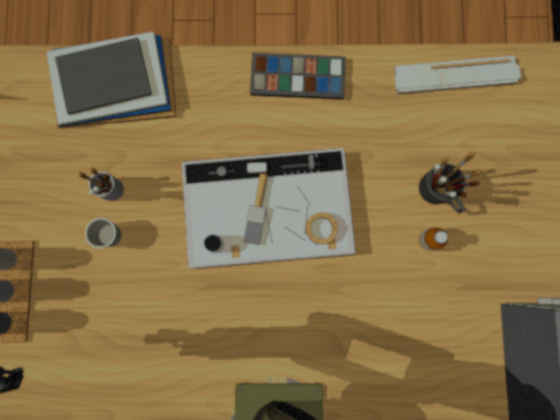

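View pics/side0.png

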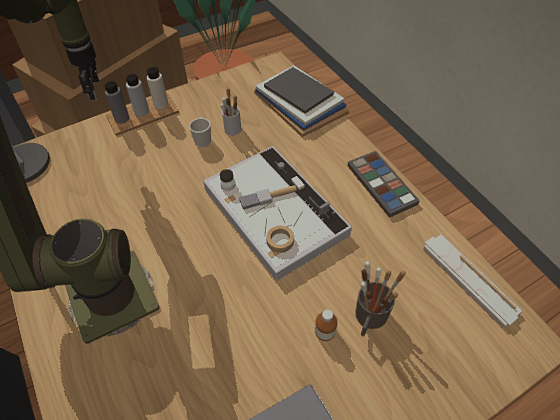

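The top view shows the box with its strip along the top. Its corners are near (183,163), (343,150), (354,252) and (190,266), the lever is near (311,160), the disc near (222,171) and the eraser at (257,168). The side view shows the lever near (323,208). Next I'll measure these more closely.

```bash
cat > m.py <<'E'
from h import *
d=grab('top'); s=grab('side')
c=d['frame'][140:190,170:360]; c2=s['frame'][140:250,255:365]
a=cv2.resize(c,None,fx=4,fy=4,interpolation=cv2.INTER_CUBIC); b=cv2.resize(c2,(390,390),interpolation=cv2.INTER_CUBIC)
o=np.zeros((590,760,3),np.uint8);o[:200]=a;o[200:590,:390]=b
cv2.imwrite('pics/crop.png',o[:,:,::-1])
# box outline: non-wood = low saturation
hsv=cv2.cvtColor(d['frame'],cv2.COLOR_RGB2HSV)
m=((hsv[...,1]<75)|(hsv[...,2]<50)).astype(np.uint8); M=np.zeros_like(m);M[135:285,165:370]=m[135:285,165:370]
M=cv2.morphologyEx(M,cv2.MORPH_OPEN,np.ones((5,5),np.uint8))
k=max(cv2.findContours(M,0,1)[0],key=cv2.contourArea)
q=cv2.approxPolyDP(cv2.convexHull(k),8,True)[:,0]; print(q.tolist())
P=plane(d,q,.045);print(np.round(P,3).tolist())
print('edges',np.linalg.norm(P-np.roll(P,-1,0),axis=1).round(3))
E
python3 m.py
```

```text
[[343, 149], [354, 253], [188, 266], [182, 162]]
[[0.661, -0.161, 0.045], [0.407, -0.182, 0.045], [0.377, 0.212, 0.045], [0.629, 0.233, 0.045]]
edges [0.254 0.395 0.253 0.395]
```

View pics/crop.png

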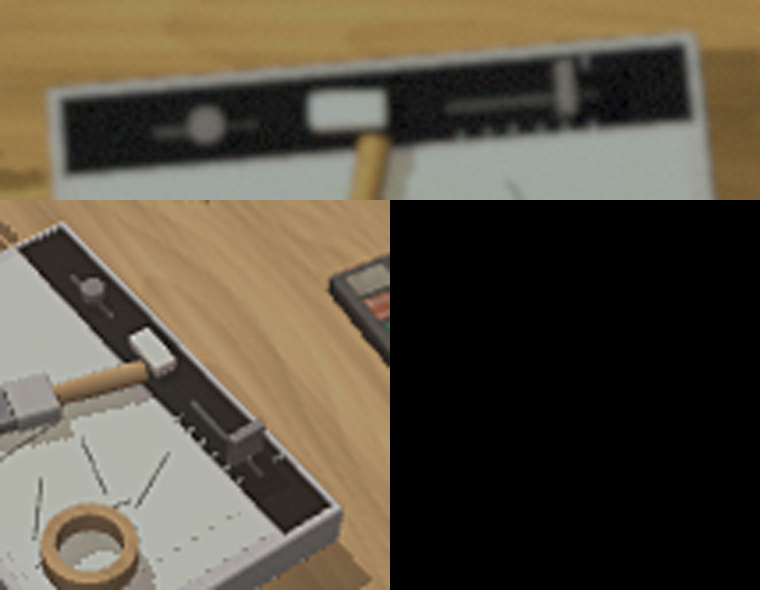

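The crop shows the lever paddle at about (555-577, 57-115) in crop coordinates, between ticks. The off tick pair is near (595,125) and (585,62). The eraser spans about (307-388, 88-132) and the disc is at (207,125). I'll now compare predicted lever positions with the measured ones.

```bash
cat > p.py <<'E'
from h import *
C=np.array([.5185,.0255,0]);yaw=.0803
R=cv2.Rodrigues(np.array([0,0,yaw]))[0]
W=lambda p:C+np.atleast_2d(p)@R.T
def box(q):return [[.095+a,-.13+q+b,.081] for a in(-.016,.016) for b in(-.005,.005)]
E
python3 - <<'E'
from p import *
d=grab('top');s=grab('side')
crop=lambda q:(q-[170,140])*4
scr=lambda q:(q-[255,140])*390/110+[0,200]
for q in(0,.016,.032,.048):
    print(q,W([.095,-.13+q,.081]).round(4),crop(proj(d,W(box(q)))).round().tolist(),scr(proj(s,W(box(q)))).round().tolist())
print('ticks x', crop(proj(d,W([[.078,-.13+.016*i,.045] for i in range(6)]))).round().tolist())
print('disc',crop(proj(d,W([[.095,.08,.06],[.095,.13,.06]]))).round())
o,v=ray(d,[[170+566/4,140+75/4]]);o2,v2=ray(s,[[255+246/3.545,140+(428-200)/3.545]])
A=np.c_[v[0],-v2[0]];t=np.linalg.lstsq(A,o2-o,rcond=None)[0];print('tri',o+t[0]*v[0],o2+t[1]*v2[0])
print('corners',scr(proj(s,W([[.13,-.2,.045],[.13,.2,.045]]))).round())
E
```

```text
0 [[ 0.6236 -0.0965  0.081 ]] [[603.0, 109.0], [586.0, 110.0], [598.0, 56.0], [581.0, 57.0]] [[245.0, 455.0], [237.0, 447.0], [277.0, 437.0], [269.0, 429.0]]
0.016 [[ 0.6223 -0.0805  0.081 ]] [[576.0, 111.0], [559.0, 112.0], [571.0, 58.0], [554.0, 60.0]] [[233.0, 442.0], [225.0, 434.0], [265.0, 424.0], [257.0, 416.0]]
0.032 [[ 0.6211 -0.0646  0.081 ]] [[549.0, 113.0], [532.0, 114.0], [544.0, 60.0], [527.0, 62.0]] [[221.0, 429.0], [213.0, 421.0], [252.0, 411.0], [245.0, 403.0]]
0.048 [[ 0.6198 -0.0486  0.081 ]] [[522.0, 115.0], [505.0, 117.0], [517.0, 63.0], [500.0, 64.0]] [[209.0, 416.0], [201.0, 408.0], [240.0, 398.0], [233.0, 391.0]]
ticks x [[590.0, 123.0], [564.0, 125.0], [538.0, 127.0], [511.0, 129.0], [485.0, 131.0], [459.0, 134.0]]
disc [[242. 119.]
 [159. 125.]]
tri [ 0.62848523 -0.08121477  0.08104399] [ 0.62400931 -0.0795782   0.0799439 ]
corners [[343. 507.]
 [ 64. 216.]]
```

Emit:
{"api": "jog_arm", "payload": {
  "hand": 0,
  "motion": [
    [[0.036, -0.049, 0], [0, 0, -9.5]],
    [[0.036, -0.049, 0], [0, 0, -9.5]],
    [[0.036, -0.049, 0], [0, 0, -9.5]],
    [[0.036, -0.049, 0], [0, 0, -9.5]],
    [[0.036, -0.049, 0], [0, 0, -9.5]],
    [[0.036, -0.049, 0], [0, 0, -9.5]],
    [[0.036, -0.049, 0], [0, 0, -9.5]],
    [[0.036, -0.049, 0], [0, 0, 0]],
    [[0.036, -0.049, 0], [0, 0, 0]],
    [[0.036, -0.049, 0], [0, 0, 0]],
    [[0.036, -0.049, 0], [0, 0, 0]],
    [[0.036, -0.049, 0], [0, 0, 0]]
  ]
}}

```text
clock: 1.8
tool_pos: [0.6182, -0.0454, 0.2249]
tcp_rot: [0.0, 0.678, 0.736, 0.0]
force: [1.2, 1.1, -0.2]
width: -0.0004
grip_force: 0.0
```

Emit:
{"api": "jog_arm", "payload": {
  "motion": [
    [[0, 0, 0], [0, 0, 0]],
    [[0, 0, 0], [0, 0, 0]]
  ]
}}

```text
clock: 2.05
tool_pos: [0.6165, -0.0436, 0.2243]
tcp_rot: [-0.001, 0.678, 0.735, -0.0]
force: [-0.1, -0.1, 0.8]
width: 0.0003
grip_force: 0.0
```

Emit:
{"api": "jog_arm", "payload": {
  "motion": [
    [[0.003, -0.002, -0.04], [0, 0, 0]],
    [[0, 0, -0.04], [0, 0, 0]],
    [[0, 0, -0.04], [0, 0, 0]],
    [[0, 0, -0.019], [0, 0, 0]],
    [[0, 0, 0], [0, 0, 0]],
    [[0, 0, 0], [0, 0, 0]]
  ]
}}

```text
clock: 2.8
tool_pos: [0.6205, -0.0447, 0.0871]
tcp_rot: [0.001, 0.677, 0.736, 0.0]
force: [1.2, 0.2, -0.1]
width: -0.0002
grip_force: 0.0
```

```bash
python3 - <<'E'
from h import *
a=grab('side')['frame'][150:240,270:370];b=grab('wrist')['frame']
o=np.zeros((420,800,3),np.uint8);o[:360,:400]=cv2.resize(a,(400,360),interpolation=2);o[:300,400:]=cv2.resize(b,(400,300))
cv2.imwrite('pics/c2.png',o[:,:,::-1])
E
```

```text
(no output)
```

View pics/c2.png

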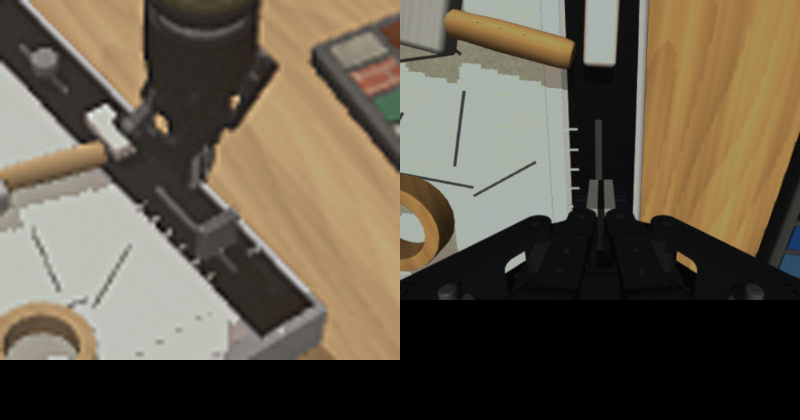

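The side inset shows the closed fingertips above the slot on the lever's +y side, with the paddle at about (213,235). Nothing is being touched. Next I'll push toward off.

Emit:
{"api": "jog_arm", "payload": {
  "motion": [
    [[0.0005, -0.006, 0], [0, 0, 0]],
    [[0.0005, -0.006, 0], [0, 0, 0]],
    [[0.0005, -0.006, 0], [0, 0, 0]],
    [[0, 0, 0], [0, 0, 0]]
  ]
}}

```text
clock: 3.4
tool_pos: [0.6217, -0.0645, 0.0859]
tcp_rot: [0.0, 0.678, 0.735, 0.0]
force: [1.1, -0.8, -0.6]
width: 0.0
grip_force: 0.0
```

Emit:
{"api": "jog_arm", "payload": {
  "motion": [
    [[0, -0.002, 0], [0, 0, 0]],
    [[0, -0.002, 0], [0, 0, 0]],
    [[0, 0, 0], [0, 0, 0]]
  ]
}}

```text
clock: 3.78
tool_pos: [0.6216, -0.0677, 0.0858]
tcp_rot: [-0.0, 0.677, 0.736, -0.0]
force: [0.7, 0.2, -0.4]
width: 0.0
grip_force: 0.0
```

Emit:
{"api": "jog_arm", "payload": {
  "motion": [
    [[0, -0.002, 0], [0, 0, 0]],
    [[0, -0.002, 0], [0, 0, 0]],
    [[0, 0, 0], [0, 0, 0]]
  ]
}}

```text
clock: 4.15
tool_pos: [0.6217, -0.0718, 0.0859]
tcp_rot: [0.0, 0.677, 0.736, 0.0]
force: [0.2, 0.4, 1.2]
width: -0.0001
grip_force: 0.0
```

Emit:
{"api": "jog_arm", "payload": {
  "motion": [
    [[0, -0.002, 0], [0, 0, 0]],
    [[0, 0, 0], [0, 0, 0]]
  ]
}}

```text
clock: 4.4
tool_pos: [0.6217, -0.0738, 0.0859]
tcp_rot: [0.0, 0.677, 0.736, -0.0]
force: [-0.6, -0.3, -0.6]
width: -0.0
grip_force: 0.0
```

```bash
python3 - <<'E'
from h import *
a=grab('side')['frame'][150:240,270:370];b=grab('top')['frame'][130:200,260:360]
o=np.zeros((420,800,3),np.uint8);o[:360,:400]=cv2.resize(a,(400,360),interpolation=2);o[:280,400:]=cv2.resize(b,(400,280),interpolation=2)
cv2.imwrite('pics/c3.png',o[:,:,::-1])
E
```

```text
(no output)
```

View pics/c3.png

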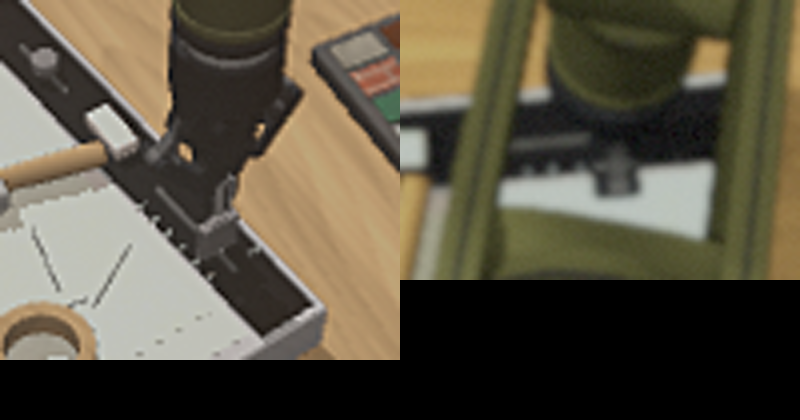

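The side view shows the lever still near (213,235) in the inset, with the fingertips at about (225,195) just behind it. I'll check where the fingertip should project.

```bash
python3 - <<'E'
from p import *
s=grab('side');t=grab('top')
S=lambda q:((q-[270,150])*4).round().tolist()
T=lambda q:((q-[260,130])*4+[400,0]).round().tolist()
st=sensors.read_state();p=np.array(st['tool_pos']);print(p,st['force'])
for dz in(0,-.009,-.022,-.035):
  for h in (-.011,.011):
    print(dz,h,S(proj(s,p+[0,h,dz])))
for q in(0,.016): print(q,S(proj(s,W(box(q)))),S(proj(s,W(np.array(box(q))-[0,0,.034]))))
c=s['frame'][185:220,310:345];cv2.imwrite('pics/c4.png',cv2.resize(c,(560,560),interpolation=cv2.INTER_CUBIC)[:,:,::-1])
E
```

```text
[ 0.62166498 -0.07358665  0.08591262] [0.51258639 0.92385967 1.26204172]
0 -0.011 [[219.0, 218.0]]
0 0.011 [[202.0, 197.0]]
-0.009 -0.011 [[218.0, 226.0]]
-0.009 0.011 [[202.0, 205.0]]
-0.022 -0.011 [[217.0, 237.0]]
-0.022 0.011 [[201.0, 217.0]]
-0.035 -0.011 [[216.0, 249.0]]
-0.035 0.011 [[200.0, 228.0]]
0 [[217.0, 248.0], [208.0, 239.0], [253.0, 227.0], [244.0, 218.0]] [[214.0, 277.0], [205.0, 268.0], [249.0, 256.0], [241.0, 247.0]]
0.016 [[203.0, 233.0], [194.0, 224.0], [239.0, 213.0], [230.0, 204.0]] [[200.0, 262.0], [192.0, 253.0], [236.0, 242.0], [227.0, 233.0]]
```

View pics/c4.png

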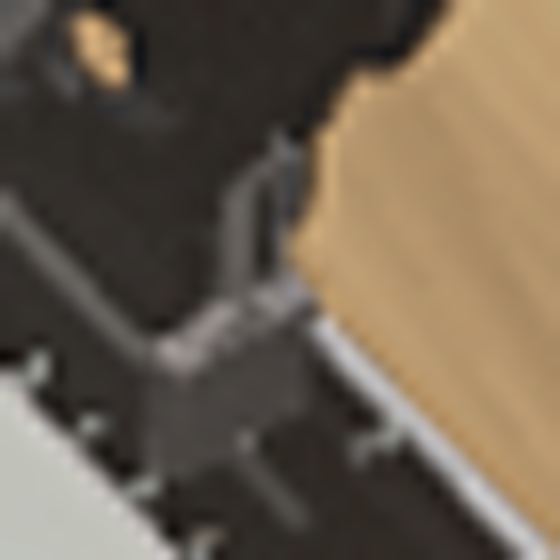

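The lever hasn't moved, since its front face is still where it was. The fingertips look level with its top back edge, so the true tip height or offset is unclear. I'll check with the wrist view and projected markers.

```bash
python3 - <<'E'
from p import *
w=grab('wrist');s=grab('side');st=sensors.read_state();p=np.array(st['tool_pos'])
im=w['frame'].copy();im2=s['frame'][170:240,280:350].copy()
im2=cv2.resize(im2,(420,420),interpolation=2)
for j,(col,P) in enumerate([((255,0,0),[p+R@[0,h,z] for h in(-.011,.011) for z in (0,-.022)]),((0,255,0),W(box(.016))),((255,255,0),W([[.078,-.13+.016*i,.045] for i in range(6)]))]):
    q=proj(w,P);print(q.round().tolist())
    for a in q: cv2.circle(im,tuple(int(x) for x in a.round()),3,col,1)
    for a in (proj(s,P)-[280,170])*6: cv2.circle(im2,tuple(int(x) for x in a.round()),3,col,1)
print(np.round(w['extrinsics'],3))
o=np.zeros((420,800,3),np.uint8);o[:,:420]=im2;o[:,420:]=im[:,90:470]
cv2.imwrite('pics/c5.png',o[:,:,::-1])
E
```

```text
[[280.0, 286.0], [280.0, 265.0], [280.0, 240.0], [280.0, 224.0]]
[[246.0, 282.0], [246.0, 263.0], [315.0, 282.0], [315.0, 263.0]]
[[251.0, 270.0], [250.0, 244.0], [250.0, 217.0], [249.0, 188.0], [248.0, 159.0], [248.0, 127.0]]
[[ 0.997  0.079  0.024  0.616]
 [ 0.083 -0.959 -0.272 -0.005]
 [ 0.001  0.273 -0.962  0.235]
 [ 0.     0.     0.     1.   ]]
```

View pics/c5.png

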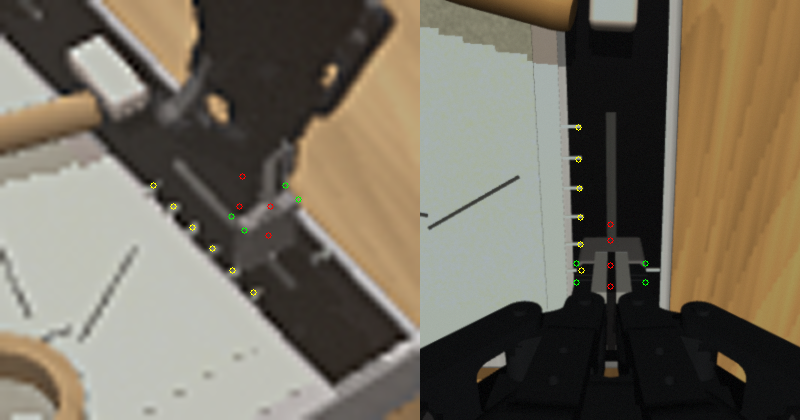

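The wrist view shows the pads, about (592-630, 250-295), in front of the lever's +y face, and ending higher than the predicted tip markers. The real tips seem to be higher than assumed. I'll back off and lower with force checks.

Emit:
{"api": "jog_arm", "payload": {
  "motion": [
    [[-0.001, 0.013, 0], [0, 0, 0]],
    [[-0.001, 0.013, 0], [0, 0, 0]],
    [[0, 0, -0.005], [0, 0, 0]],
    [[0, 0, -0.003], [0, 0, 0]],
    [[0, 0, -0.002], [0, 0, 0]],
    [[0, 0, 0], [0, 0, 0]]
  ]
}}

```text
clock: 5.45
tool_pos: [0.6195, -0.0479, 0.0756]
tcp_rot: [-0.0, 0.678, 0.736, -0.0]
force: [-0.8, 0.7, 0.1]
width: 0.0
grip_force: 0.0
```

Emit:
{"api": "jog_arm", "payload": {
  "motion": [
    [[0, 0, -0.002], [0, 0, 0]],
    [[0, 0, -0.001], [0, 0, 0]],
    [[0, 0, 0], [0, 0, 0]]
  ]
}}

```text
clock: 5.82
tool_pos: [0.6196, -0.0477, 0.0728]
tcp_rot: [-0.0, 0.677, 0.736, -0.0]
force: [-0.1, -0.2, -0.2]
width: -0.0
grip_force: 0.0
```

Emit:
{"api": "jog_arm", "payload": {
  "motion": [
    [[0, 0, -0.002], [0, 0, 0]],
    [[0, 0, 0], [0, 0, 0]]
  ]
}}

```text
clock: 6.08
tool_pos: [0.6195, -0.0476, 0.0707]
tcp_rot: [-0.0, 0.677, 0.736, -0.0]
force: [0.0, -0.9, -0.0]
width: 0.0
grip_force: 0.0
```

Emit:
{"api": "jog_arm", "payload": {
  "motion": [
    [[0, 0, -0.002], [0, 0, 0]],
    [[0, 0, 0], [0, 0, 0]]
  ]
}}

```text
clock: 6.32
tool_pos: [0.6195, -0.0476, 0.0687]
tcp_rot: [-0.0, 0.677, 0.736, -0.0]
force: [-0.7, 0.0, -0.0]
width: 0.0003
grip_force: 0.0
```

Emit:
{"api": "jog_arm", "payload": {
  "motion": [
    [[0, 0, -0.002], [0, 0, 0]],
    [[0, 0, 0], [0, 0, 0]]
  ]
}}

```text
clock: 6.58
tool_pos: [0.6195, -0.0476, 0.0667]
tcp_rot: [-0.0, 0.677, 0.736, -0.0]
force: [-0.4, -0.1, -0.7]
width: 0.0001
grip_force: 0.0
```

Emit:
{"api": "jog_arm", "payload": {
  "motion": [
    [[0, 0, -0.002], [0, 0, 0]],
    [[0, 0, 0], [0, 0, 0]]
  ]
}}

```text
clock: 6.82
tool_pos: [0.6195, -0.0476, 0.0647]
tcp_rot: [-0.0, 0.677, 0.736, -0.0]
force: [0.0, -0.6, -0.1]
width: -0.0
grip_force: 0.0
```

Emit:
{"api": "jog_arm", "payload": {
  "motion": [
    [[0, 0, -0.002], [0, 0, 0]],
    [[0, 0, -0.002], [0, 0, 0]],
    [[0, 0, 0], [0, 0, 0]]
  ]
}}

```text
clock: 7.2
tool_pos: [0.6195, -0.0476, 0.0607]
tcp_rot: [-0.0, 0.677, 0.736, -0.0]
force: [1.2, -0.2, 0.1]
width: 0.0001
grip_force: 0.0
```

```bash
python3 - <<'E'
from p import *
w=grab('wrist');s=grab('side');st=sensors.read_state();p=np.array(st['tool_pos']);print(p,st['force'])
im=w['frame'].copy();im2=s['frame'][170:240,280:350].copy()
im2=cv2.resize(im2,(420,420),interpolation=2)
for col,P in [((255,0,0),[p+R@[0,h,z] for h in(-.011,.011) for z in (0,-.022)]),((0,255,0),W(box(.016)))]:
    for a in proj(w,P): cv2.circle(im,tuple(int(x) for x in a.round()),2,col,1)
    for a in (proj(s,P)-[280,170])*6: cv2.circle(im2,tuple(int(x) for x in a.round()),2,col,1)
o=np.zeros((420,800,3),np.uint8);o[:,:420]=im2;o[:,420:]=im[:,90:470]
cv2.imwrite('pics/c6.png',o[:,:,::-1])
E
```

```text
[ 0.61960917 -0.04761186  0.06084189] [ 0.24026263 -0.24465522 -0.27941906]
```

View pics/c6.png

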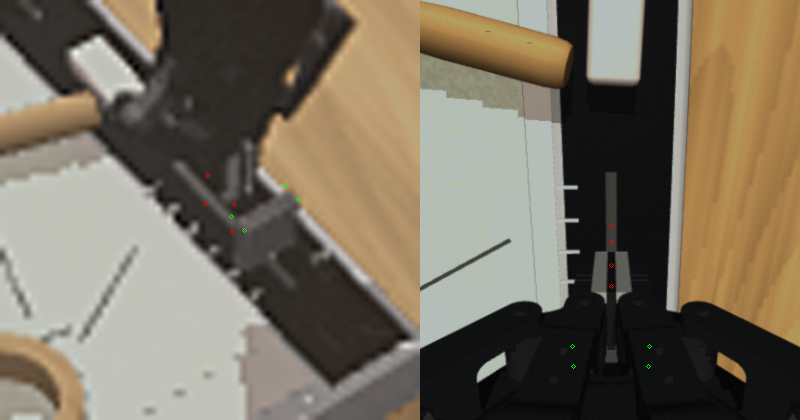

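The side view shows the pads ending at about (232,195) and (251,190) in the inset, well above the red predicted tips. In the wrist view their lower edge is at v≈251. I'll compute the tip height from both views.

```bash
python3 - <<'E'
from p import *
w=grab('wrist');s=grab('side');p=np.array(sensors.read_state()['tool_pos'])
n=R@[0,1,0]
for nm,d,uv,hs in(('w',w,[[268,251],[295,251]],(0,.006,.011)),('s',s,[[318.7,202.5],[321.8,201.7]],(0,-.006,-.011))):
  o,v=ray(d,uv)
  for h in hs:
    t=((p+n*h-o)@n)/(v@n); print(nm,h,(R.T@((o+v*t[:,None])-p).T).T.round(4).tolist())
E
```

```text
w 0 [[-0.0061, -0.0, -0.0145], [0.007, -0.0, -0.0145]]
w 0.006 [[-0.0055, 0.006, -0.0001], [0.0064, 0.006, -0.0002]]
w 0.011 [[-0.0051, 0.011, 0.0118], [0.0059, 0.011, 0.0118]]
s 0 [[0.0076, -0.0, -0.0098], [0.0192, -0.0, -0.0144]]
s -0.006 [[0.0025, -0.006, -0.0001], [0.014, -0.006, -0.0046]]
s -0.011 [[-0.0018, -0.011, 0.0081], [0.0097, -0.011, 0.0036]]
```

Emit:
{"api": "jog_arm", "payload": {
  "motion": [
    [[0, 0, -0.002], [0, 0, 0]],
    [[0, 0, 0], [0, 0, 0]]
  ]
}}

```text
clock: 7.65
tool_pos: [0.6195, -0.0476, 0.0587]
tcp_rot: [-0.0, 0.677, 0.736, -0.0]
force: [0.6, -0.2, 0.3]
width: -0.0003
grip_force: 0.0
```

Emit:
{"api": "jog_arm", "payload": {
  "motion": [
    [[0, 0, -0.002], [0, 0, 0]],
    [[0, 0, 0], [0, 0, 0]]
  ]
}}

```text
clock: 7.9
tool_pos: [0.6195, -0.0476, 0.0567]
tcp_rot: [-0.0, 0.677, 0.736, -0.0]
force: [-0.2, 0.2, -0.2]
width: 0.0003
grip_force: 0.0
```

Emit:
{"api": "jog_arm", "payload": {
  "motion": [
    [[0, 0, -0.002], [0, 0, 0]],
    [[0, 0, 0], [0, 0, 0]]
  ]
}}

```text
clock: 8.15
tool_pos: [0.6194, -0.0476, 0.0547]
tcp_rot: [-0.0, 0.677, 0.736, -0.0]
force: [0.2, -0.9, -1.2]
width: 0.0002
grip_force: 0.0
```

Emit:
{"api": "jog_arm", "payload": {
  "motion": [
    [[0, 0, -0.002], [0, 0, 0]],
    [[0, 0, 0], [0, 0, 0]]
  ]
}}

```text
clock: 8.4
tool_pos: [0.6195, -0.0476, 0.0527]
tcp_rot: [-0.0, 0.677, 0.736, -0.0]
force: [-0.2, -0.5, -0.6]
width: 0.0001
grip_force: 0.0
```

Emit:
{"api": "jog_arm", "payload": {
  "motion": [
    [[0, 0, -0.002], [0, 0, 0]],
    [[0, 0, -0.002], [0, 0, 0]],
    [[0, 0, 0], [0, 0, 0]]
  ]
}}

```text
clock: 8.78
tool_pos: [0.6194, -0.0476, 0.0486]
tcp_rot: [-0.0, 0.677, 0.736, -0.0]
force: [-0.4, -0.2, -0.2]
width: 0.0
grip_force: 0.0
```

Emit:
{"api": "jog_arm", "payload": {
  "motion": [
    [[0, -0.005, 0], [0, 0, 0]],
    [[0.001, -0.005, 0], [0, 0, 0]],
    [[0, -0.004, 0], [0, 0, 0]],
    [[0, 0, 0], [0, 0, 0]]
  ]
}}

```text
clock: 9.28
tool_pos: [0.6207, -0.0622, 0.0489]
tcp_rot: [0.0, 0.678, 0.735, 0.0]
force: [0.0, 0.6, -1.6]
width: -0.0001
grip_force: 0.0
```

Emit:
{"api": "jog_arm", "payload": {
  "motion": [
    [[0, -0.002, 0], [0, 0, 0]],
    [[0, 0, 0], [0, 0, 0]]
  ]
}}

```text
clock: 9.52
tool_pos: [0.6206, -0.0632, 0.0489]
tcp_rot: [-0.0, 0.677, 0.736, 0.0]
force: [1.3, 2.1, 0.0]
width: -0.0002
grip_force: 1.0
```

Emit:
{"api": "jog_arm", "payload": {
  "motion": [
    [[0, -0.002, 0], [0, 0, 0]],
    [[0, 0, 0], [0, 0, 0]]
  ]
}}

```text
clock: 9.78
tool_pos: [0.6207, -0.0639, 0.049]
tcp_rot: [-0.001, 0.678, 0.736, 0.001]
force: [-0.0, 5.5, 0.8]
width: -0.0001
grip_force: 3.0
```

Emit:
{"api": "jog_arm", "payload": {
  "motion": [
    [[0, -0.002, 0], [0, 0, 0]],
    [[0, 0, 0], [0, 0, 0]]
  ]
}}

```text
clock: 10.02
tool_pos: [0.6209, -0.0667, 0.0489]
tcp_rot: [-0.0, 0.677, 0.736, 0.001]
force: [1.2, 4.2, -0.3]
width: 0.0002
grip_force: 1.8
```

Emit:
{"api": "jog_arm", "payload": {
  "motion": [
    [[0, -0.002, 0], [0, 0, 0]],
    [[0, -0.002, 0], [0, 0, 0]],
    [[0, 0, 0], [0, 0, 0]]
  ]
}}

```text
clock: 10.4
tool_pos: [0.6204, -0.0728, 0.0489]
tcp_rot: [0.0, 0.677, 0.736, -0.001]
force: [0.2, -0.2, 0.4]
width: 0.0002
grip_force: 0.0
```

Emit:
{"api": "jog_arm", "payload": {
  "motion": [
    [[0, -0.002, 0], [0, 0, 0]],
    [[0, -0.002, 0], [0, 0, 0]],
    [[0, 0, 0], [0, 0, 0]]
  ]
}}

```text
clock: 10.78
tool_pos: [0.6206, -0.0761, 0.0489]
tcp_rot: [0.0, 0.678, 0.735, -0.0]
force: [0.0, 0.2, -0.1]
width: -0.0
grip_force: 0.0
```

Emit:
{"api": "jog_arm", "payload": {
  "motion": [
    [[0, -0.002, 0], [0, 0, 0]],
    [[0, -0.001, 0], [0, 0, 0]],
    [[0, 0, 0], [0, 0, 0]]
  ]
}}

```text
clock: 11.15
tool_pos: [0.6207, -0.0787, 0.0489]
tcp_rot: [0.0, 0.677, 0.736, -0.0]
force: [0.5, -0.2, 0.0]
width: 0.0005
grip_force: 0.0
```

Emit:
{"api": "jog_arm", "payload": {
  "motion": [
    [[0, -0.001, 0], [0, 0, 0]],
    [[0, 0, 0], [0, 0, 0]]
  ]
}}

```text
clock: 11.4
tool_pos: [0.6206, -0.079, 0.0489]
tcp_rot: [-0.0, 0.677, 0.736, 0.0]
force: [0.1, 2.3, 1.1]
width: -0.0003
grip_force: 1.3
```

Emit:
{"api": "jog_arm", "payload": {
  "motion": [
    [[0, -0.002, 0], [0, 0, 0]],
    [[0, 0, 0], [0, 0, 0]],
    [[0, 0, 0], [0, 0, 0]]
  ]
}}

```text
clock: 11.78
tool_pos: [0.6206, -0.0792, 0.0489]
tcp_rot: [-0.001, 0.678, 0.735, 0.001]
force: [-0.1, 7.5, 1.0]
width: 0.0001
grip_force: 4.1
```

Emit:
{"api": "jog_arm", "payload": {
  "motion": [
    [[0, -0.001, 0], [0, 0, 0]],
    [[0, 0, 0], [0, 0, 0]],
    [[0, 0, 0], [0, 0, 0]]
  ]
}}

```text
clock: 12.15
tool_pos: [0.6206, -0.0792, 0.049]
tcp_rot: [-0.002, 0.678, 0.735, 0.002]
force: [0.2, 10.6, 1.6]
width: 0.0003
grip_force: 5.4
```

The hard stop is confirmed: the force reached 10.6 N with no motion. Now I'll go over to the lever's other side.

Emit:
{"api": "jog_arm", "payload": {
  "motion": [
    [[0, 0.01, 0], [0, 0, 0]],
    [[0, 0, 0.03], [0, 0, 0]],
    [[0, 0, 0.03], [0, 0, 0]],
    [[0.002, -0.03, 0], [0, 0, 0]],
    [[0.002, -0.029, 0], [0, 0, 0]],
    [[0, 0, 0], [0, 0, 0]],
    [[0, 0, -0.03], [0, 0, 0]],
    [[0, 0, -0.02], [0, 0, 0]],
    [[0, 0, -0.008], [0, 0, 0]],
    [[0, 0, 0], [0, 0, 0]],
    [[0, 0, 0], [0, 0, 0]]
  ]
}}

```text
clock: 13.52
tool_pos: [0.6254, -0.1316, 0.0518]
tcp_rot: [0.001, 0.677, 0.736, 0.0]
force: [0.3, 0.4, 0.5]
width: -0.0
grip_force: 0.0
```

Emit:
{"api": "jog_arm", "payload": {
  "motion": [
    [[0, 0.005, 0], [0, 0, 0]],
    [[0, 0.005, 0], [0, 0, 0]],
    [[0, 0.003, 0], [0, 0, 0]],
    [[0, 0, 0], [0, 0, 0]]
  ]
}}

```text
clock: 14.02
tool_pos: [0.6246, -0.1182, 0.051]
tcp_rot: [0.0, 0.677, 0.736, 0.0]
force: [-0.6, -0.4, -0.0]
width: 0.0
grip_force: 0.0
```

Emit:
{"api": "jog_arm", "payload": {
  "motion": [
    [[0, 0.003, 0], [0, 0, 0]],
    [[0, 0.002, 0], [0, 0, 0]],
    [[0, 0, 0], [0, 0, 0]]
  ]
}}

```text
clock: 14.4
tool_pos: [0.6246, -0.1135, 0.0509]
tcp_rot: [-0.0, 0.677, 0.736, -0.0]
force: [0.4, 0.5, 0.1]
width: 0.0001
grip_force: 0.0
```

Emit:
{"api": "jog_arm", "payload": {
  "motion": [
    [[0, 0.002, 0], [0, 0, 0]],
    [[0, 0, 0], [0, 0, 0]]
  ]
}}

```text
clock: 14.65
tool_pos: [0.6246, -0.1115, 0.0509]
tcp_rot: [-0.0, 0.677, 0.736, 0.0]
force: [-0.6, 0.1, -0.2]
width: 0.0004
grip_force: 0.0
```

Emit:
{"api": "jog_arm", "payload": {
  "motion": [
    [[0, 0.001, 0], [0, 0, 0]],
    [[0, 0, 0], [0, 0, 0]]
  ]
}}

```text
clock: 14.9
tool_pos: [0.6246, -0.1108, 0.0509]
tcp_rot: [0.0, 0.677, 0.736, -0.0]
force: [0.1, 0.0, -0.1]
width: 0.0002
grip_force: 0.2
```

Emit:
{"api": "jog_arm", "payload": {
  "motion": [
    [[0, 0.001, 0], [0, 0, 0]],
    [[0, 0, 0], [0, 0, 0]]
  ]
}}

```text
clock: 15.15
tool_pos: [0.6247, -0.1104, 0.0509]
tcp_rot: [0.0, 0.677, 0.736, -0.0]
force: [-0.4, -4.1, -0.3]
width: 0.0001
grip_force: 2.0
```

Emit:
{"api": "jog_arm", "payload": {
  "motion": [
    [[0, 0.002, 0], [0, 0, 0]],
    [[0, 0.002, 0], [0, 0, 0]],
    [[0, 0.002, 0], [0, 0, 0]],
    [[0, 0, 0], [0, 0, 0]]
  ]
}}

```text
clock: 15.65
tool_pos: [0.6245, -0.103, 0.0509]
tcp_rot: [-0.0, 0.678, 0.735, 0.0]
force: [-0.6, -0.5, -0.2]
width: 0.0
grip_force: 0.0
```

Emit:
{"api": "jog_arm", "payload": {
  "motion": [
    [[0, 0.002, 0], [0, 0, 0]],
    [[-0.001, 0.002, 0], [0, 0, 0]],
    [[0, 0.001, 0], [0, 0, 0]],
    [[0, 0, 0], [0, 0, 0]]
  ]
}}

```text
clock: 16.15
tool_pos: [0.6237, -0.0982, 0.0509]
tcp_rot: [-0.0, 0.677, 0.736, 0.0]
force: [-0.7, -0.9, -0.0]
width: 0.0001
grip_force: 0.0
```

Emit:
{"api": "jog_arm", "payload": {
  "motion": [
    [[0, 0.002, 0], [0, 0, 0]],
    [[0, 0, 0], [0, 0, 0]]
  ]
}}

```text
clock: 16.4
tool_pos: [0.6237, -0.0964, 0.0509]
tcp_rot: [-0.0, 0.677, 0.736, 0.0]
force: [0.5, -0.2, 0.2]
width: -0.0002
grip_force: 0.0
```

Emit:
{"api": "jog_arm", "payload": {
  "motion": [
    [[0, 0.002, 0], [0, 0, 0]],
    [[0, 0, 0], [0, 0, 0]]
  ]
}}

```text
clock: 16.65
tool_pos: [0.6237, -0.0947, 0.0509]
tcp_rot: [0.0, 0.677, 0.736, -0.0]
force: [-0.1, -0.8, -0.6]
width: -0.0001
grip_force: 0.3
```

Emit:
{"api": "jog_arm", "payload": {
  "motion": [
    [[0, 0.002, 0], [0, 0, 0]],
    [[0, 0.002, 0], [0, 0, 0]],
    [[0, 0.002, 0], [0, 0, 0]],
    [[0, 0, 0], [0, 0, 0]]
  ]
}}

```text
clock: 17.15
tool_pos: [0.6233, -0.0891, 0.0509]
tcp_rot: [-0.0, 0.677, 0.736, -0.0]
force: [-0.7, -1.9, 1.5]
width: -0.0
grip_force: 1.0
```

Emit:
{"api": "jog_arm", "payload": {
  "motion": [
    [[0, 0.002, 0], [0, 0, 0]],
    [[-0.001, 0.002, 0], [0, 0, 0]],
    [[0, 0.002, 0], [0, 0, 0]],
    [[0, 0, 0], [0, 0, 0]]
  ]
}}

```text
clock: 17.65
tool_pos: [0.6228, -0.0819, 0.0509]
tcp_rot: [-0.0, 0.677, 0.736, 0.0]
force: [-0.9, 0.3, 0.7]
width: 0.0001
grip_force: 0.0
```

Emit:
{"api": "jog_arm", "payload": {
  "motion": [
    [[0, 0.003, 0], [0, 0, 0]],
    [[0, 0, 0], [0, 0, 0]]
  ]
}}

```text
clock: 17.9
tool_pos: [0.6227, -0.0793, 0.0509]
tcp_rot: [-0.0, 0.677, 0.736, 0.0]
force: [-0.3, 0.4, 0.1]
width: -0.0001
grip_force: 0.0
```

Emit:
{"api": "jog_arm", "payload": {
  "motion": [
    [[0, 0.001, 0], [0, 0, 0]],
    [[0, 0, 0], [0, 0, 0]]
  ]
}}

```text
clock: 18.15
tool_pos: [0.6227, -0.0787, 0.0509]
tcp_rot: [0.0, 0.677, 0.736, -0.0]
force: [-0.7, -1.1, -0.7]
width: -0.0
grip_force: 0.2
```

Emit:
{"api": "jog_arm", "payload": {
  "motion": [
    [[0, 0.002, 0], [0, 0, 0]],
    [[0, 0.002, 0], [0, 0, 0]],
    [[0, 0.002, 0], [0, 0, 0]],
    [[0, 0, 0], [0, 0, 0]]
  ]
}}

```text
clock: 18.65
tool_pos: [0.6223, -0.0731, 0.0509]
tcp_rot: [-0.0, 0.678, 0.736, -0.0]
force: [-0.4, -2.0, 1.3]
width: -0.0001
grip_force: 1.0
```

Emit:
{"api": "jog_arm", "payload": {
  "motion": [
    [[0, 0.002, 0], [0, 0, 0]],
    [[-0.001, 0.002, 0], [0, 0, 0]],
    [[0, 0.002, 0], [0, 0, 0]],
    [[0, 0, 0], [0, 0, 0]]
  ]
}}

```text
clock: 19.15
tool_pos: [0.6218, -0.0659, 0.0509]
tcp_rot: [-0.0, 0.677, 0.736, 0.0]
force: [-0.0, -0.1, 0.5]
width: 0.0005
grip_force: 0.0
```

Emit:
{"api": "jog_arm", "payload": {
  "motion": [
    [[0.001, -0.012, 0], [0, 0, 0]],
    [[0.001, -0.012, 0], [0, 0, 0]],
    [[0, 0, 0.04], [0, 0, 0]],
    [[0, 0, 0.05], [0, 0, 0]],
    [[0, 0, 0.05], [0, 0, 0]],
    [[-0.06, 0, 0], [0, 0, 0]],
    [[-0.06, 0, 0], [0, 0, 0]],
    [[-0.06, 0, 0], [0, 0, 0]],
    [[0, 0, 0], [0, 0, 0]],
    [[0, 0, 0], [0, 0, 0]]
  ]
}}

```text
clock: 20.4
tool_pos: [0.4446, -0.0915, 0.1916]
tcp_rot: [0.001, 0.678, 0.735, 0.001]
force: [0.4, -0.1, -0.3]
width: 0.0003
grip_force: 0.0
```

```bash
python3 - <<'E'
from p import *
s=grab('side');t=grab('top');st=sensors.read_state();print(st['force'])
im2=cv2.resize(s['frame'][170:240,280:350],(400,400),interpolation=2)
for a in (proj(s,W(box(.048)))-[280,170])*400/70: cv2.circle(im2,tuple(int(x) for x in a.round()),2,(0,255,0),1)
im=cv2.resize(s['frame'][100:400,130:430],(400,400),interpolation=3)
cv2.imwrite('pics/c7.png',np.hstack([im2,im])[:,:,::-1])
E
```

```text
[1.50383226 0.01894211 0.32845766]
```

View pics/c7.png

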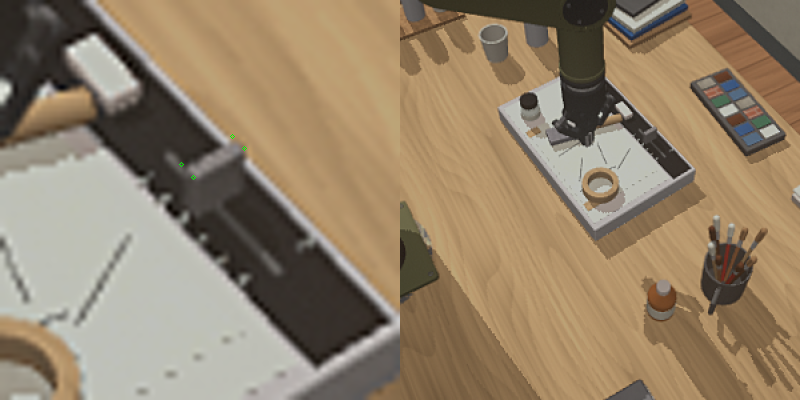

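The lever top sits on the predicted third-click corners, at inset (182,165)-(245,149). The eraser, brush, tape and ink are where they were, and the arm touches nothing.

```bash
python3 -c "
from h import *
print(r.finish_job())"
```

```text
the job is handed in; nothing more can be done
None
```

I pushed the dimmer lever back to its off stop, then forward three clicks. In the last picture it rests in the third click with the arm clear; the job is handed in, but no verdict came back.

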